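# Put the printing kit back in its holders

## Robot

A 6-joint arm with a two-finger parallel gripper is mounted at the origin on a cart in front of the work surface, level with it; the furniture and walls round the work are solid. World frame = base frame: x ahead of the robot, y to its left, z up, the work surface at z = 0. Lengths are in m, angles in rad, forces in N, time in s.
With the tool pointing down it reaches from about 0.275 to 0.825 m from the base axis. Payload 4.9 kg.
Tool frame: the origin (TCP) lies midway between the tips of the shut fingers; the grasp point (between the pads) lies 19 mm behind it (bot.grip_depth is the distance from the TCP to the grasp point, in m); y points along the fingers, x is the direction in which the jaws open and shut, and the axes are right-handed (so a half turn about y gives the same grasp; the last joint's range is limited). The gripper opens to 85 mm and grips with 20 to 120 N. Pads are 22 mm wide; open, the fingers measure 114 mm over their backs; the gripper's body (76 mm by 85 mm) begins 54 mm behind the grasp point. The pads swing forward as they close: fully open they stand 13 mm farther back than shut.
Start: joints at [1.088, 0.326, -0.193, 1.052, 0, 1.437], TCP at [0.188, 0.517, 0.231] pointing down, gripper open.
Joint ranges: [-2.65, 2.65], [-0.97, 1.79], [-1.3, 1.35], [-1.93, 2.1], [-1.47, 1.37], [-3.14, 3.14]. Speed limits (rad/s): [2.57, 2.57, 3.14, 3.14, 3.14, 3.14].

## Interface

Orientations are given as a unit quaternion [w, x, y, z].
In Python, from cell import bot gives the robot as it stands. Calls block until the motion is done:
- bot.move_pose(position, orientation): joint-space move of the TCP to a pose.
- bot.move_linear(position, speed=0.15, rotation=None, until_force=None): straight line of the TCP; rotation=None keeps the orientation; speed is the mean speed in m/s. With until_force (N) it stops when the force on the tool has changed by that much, and returns True; else False.
- bot.goto_joints(angles): joint-space move.
- bot.set_gripper(opening, grasp_force=None): opening from 0.0 (shut) to 1.0 (fully open); grasp_force is the grip in N (None keeps the last); returns when the fingers have stopped.
- bot.wait(seconds).
- bot.solve_ik(position, orientation): joint angles nearest the present ones, or None.
- bot.camera(name): name is "side" or "top" or "wrist"; returns the picture (420x560x3 uint8, red, green, blue); there is no depth.
- bot.calibration(name): a dict with "mtx" (3x3 intrinsics, pixels), "k1" (the pictures are not rectified: a ray, as slopes to the right and down, at radius r is drawn at 1 + k1 r^2 times it, then the intrinsics apply), "extrinsics" (4x4, takes a point from world to camera coordinates); the wrist camera has in their place "hand_eye" (4x4, takes a point from camera to tool coordinates, whose origin is the TCP and whose axes are the tool frame's). Camera axes: x right, y down, z forward; pixel columns grow to the right and rows downward; lengths in m; the calibration is good to about 2 mm. A picture is of the moment at which its call begins: read the wrist's pose just before it. calibration takes no time and is no camera call.
A pose or a line that the arm cannot do raises bot.PlanningError and nothing moves.
- bot.close_job(): hands the job in, once; it reports no verdict.
Trained networks look in the newest picture that a camera, given by its name, has taken for a name from the list of things; names that differ only in an ending like _2 or _b are one class to them, and where a whole thing is asked for, a point or a joint stands for the part that bears it (a point fixed in the world has none). Each returns a list of dicts, best first, with "confidence" (0 to 1); they miss things now and then, are a little off and sometimes report something else, mostly with a low value. They report only what shows in the picture. A call takes as long as a camera call. They do not tell look-alikes from the thing itself.
- bot.search_frame(camera, thing): "bbox" ([left, top, width, height] in pixels, round what is visible of it).
Readings, each from a call of its own:
- bot.read_clock(): time.
- bot.read_joint_positions(): joint angles.
- bot.read_joint_vel(): joint speeds.
- bot.read_joint_efforts(): joint torques, N m.
- bot.read_position(): TCP position.
- bot.read_tool_rot(): TCP orientation.
- bot.read_ft_force(): force on the tool from outside, world axes, zero at the start.
- bot.read_moment(): the same for the moment, N m.
- bot.read_gripper_width(): opening from 0.0 (shut) to 1.0 (fully open).
Only numpy, scipy, OpenCV 4.12 (cv2) and the standard library are available. Lean on these libraries where they do the work, as an engineer would, in place of code of your own. Each camera call takes 0.05 s, during which the arm holds its last target.

## Task

The printing session is over: sort the five things left lying on the table into their holders. Stand the two carved print blocks carved face down in the block rack, one in each bay; drop the two tin cutters over the dowel of the cutter stand so that they lie flat, one on top of the other in either order; and stand the loose spice jar upright in the free cell of the jar carrier, without tipping over it or the jar already there.

Things in the scene. Friction and masses are not known exactly. Their poses are not given: they have to be found in the camera images.
- block_a: Brown wooden print block standing on its carved face: base plate 50 (x) x 62 (y) mm, its top at z 28 mm, with a turned round grip 26 to 28 mm across on top, z 28 to 68 mm; take it by the grip. Same shape as block_b; either goes in either bay. Origin: centre of the underside; z up.
- block_b: Second brown wooden print block, same shape and sizes as block_a. Origin: centre of the underside; z up.
- star_cutter: Rounded five-pointed star cutter of thin bright tin strip, open at top and bottom, 53 x 52 mm over all, 20 mm high, 18 g. Origin: centre of the underside; z up. The origin is also the middle of its opening, which is free to 12 mm all round. It can be taken from above by its outside along its own x axis, at y = 0, where the fingers meet it 42 mm apart.
- bird_eye (a point): Bird cutter of thin bright tin strip, open at top and bottom, 47 x 50 mm, 20 mm high, 17 g; less regular than the star. This point: middle of its opening at the underside, free to 11 mm all round; cutter's axes, z up. Take it from above by its outside along its own x axis, fingers centred at (4, 8) mm from this point, where the fingers meet it about 40 mm apart.
- loose_jar: Spice jar standing on the table: round, 44 mm diameter, 96 mm high, black cap 43 mm across from z 75 to 96 mm, pale contents, about 110 g. Origin: centre of the underside; z up.
- kept_jar: Spice jar already standing in the jar carrier, in the cell at +y: round, 40 mm diameter, 105 mm high, black cap, green contents, 110 g; stays in its cell. Origin: centre of the underside; z up.
- block_rack: Fixed low tray of pale wood, 82 (x) x 178 (y) mm, walls 6 mm thick and 26 mm high, with two cork-lined bays side by side along y, each 70 (x) x 80 (y) mm inside. Bay centres at (0, 43) and (0, -43) mm; lining at z 8 mm. Origin: centre of the underside; z up.
- jar_carrier: Fixed plywood carrier, 74 (x) x 142 (y) mm, with two cells along y, each 62 x 62 mm inside; floor at z 8 mm, long walls 45 mm high, divider 39 mm, end walls with hand slots 61 mm high. Cell centres at (0, 34) mm (the kept jar's) and (0, -34) mm (free). Origin: centre of the underside; z up.
- cutter_stand: Fixed round turned wooden foot, 80 mm diameter, top at z 12 mm, with an upright wooden dowel 8 mm in diameter at its centre, its pointed top at z 62 mm. Holds both cutters one above the other. Origin: centre of the underside; z up.
Not all that is in view belongs to the job. Leave any purple look-alike of the loose_jar alone.

How it is judged:
At the end, for the whole second after the job is handed in: Each print block stands upright (within 7 degrees) on the lining of a bay of its own; both cutters encircle the dowel and lie flat (within 9 degrees) on the foot or on each other; the loose jar stands upright on the floor of the free cell and the kept jar still stands in its own; all are at rest (((x of block_a in the frame of block_rack between -0.016 and 0.016 m and y of block_a in the frame of block_rack between 0.023 and 0.063 m and z of block_a in the frame of block_rack between 0.003 and 0.014 m and angle between each of block_a, block_b's own z axis and vertical below 0.12 rad and x of block_b in the frame of block_rack between -0.016 and 0.016 m and y of block_b in the frame of block_rack between -0.063 and -0.023 m and z of block_b in the frame of block_rack between 0.003 and 0.014 m) or (x of block_a in the frame of block_rack between -0.016 and 0.016 m and y of block_a in the frame of block_rack between -0.063 and -0.023 m and z of block_a in the frame of block_rack between 0.003 and 0.014 m and angle between each of block_a, block_b's own z axis and vertical below 0.12 rad and x of block_b in the frame of block_rack between -0.016 and 0.016 m and y of block_b in the frame of block_rack between 0.023 and 0.063 m and z of block_b in the frame of block_rack between 0.003 and 0.014 m)) and horizontal distance between star_cutter and cutter_stand below 0.0155 m and angle between each of star_cutter, bird_eye's own z axis and vertical below 0.15 rad and z of star_cutter in the frame of cutter_stand between 0.008 and 0.038 m and horizontal distance between bird_eye and cutter_stand below 0.018 m and z of bird_eye in the frame of cutter_stand between 0.008 and 0.038 m and x of loose_jar in the frame of jar_carrier between -0.016 and 0.016 m and y of loose_jar in the frame of jar_carrier between -0.05 and -0.018 m and z of loose_jar in the frame of jar_carrier between 0.003 and 0.014 m and angle between each of loose_jar, kept_jar's own z axis and vertical below 0.12 rad and x of kept_jar in the frame of jar_carrier between -0.016 and 0.016 m and y of kept_jar in the frame of jar_carrier between 0.018 and 0.05 m and z of kept_jar in the frame of jar_carrier between 0.003 and 0.014 m and linear speed of each of block_a, block_b, star_cutter, loose_jar, kept_jar below 0.02 m/s); the robot touches nothing.
It fails at once if a spice jar is tipped over (angle between any of loose_jar, kept_jar's own z axis and vertical above 0.9 rad).
It also fails if it takes over 120 s, if anything falls off the work surface, if the arm or the gripper's body presses on something with over 40 N, if the wrist force passes 120 N, or if a joint passes its speed limit or range.

## Working session

There is one attempt and no reset: what is moved stays moved. The work goes in short steps, each a Python script; the robot and the scene stay as the last script left them, time stands still between calls to the robot, and variables do not carry over. Pictures are saved under pics/ and viewed, and the job is handed in when it is done.

```bash
ls; mkdir -p pics; python3 - <<'E'
from cell import bot
import cv2,numpy as np
print(bot.read_clock())
for c in ["side","top","wrist"]:
    im=bot.camera(c); cv2.imwrite(f"pics/{c}0.png",cv2.cvtColor(im,cv2.COLOR_RGB2BGR))
    k=bot.calibration(c); print(c,{a:np.round(b,4).tolist() for a,b in k.items()})
    for t in ["block_a","star_cutter","bird_eye","loose_jar","kept_jar","block_rack","jar_carrier","cutter_stand"]:
        if c=="wrist": continue
        print(t,[(np.round(d["bbox"],0).tolist(),round(d["confidence"],2)) for d in bot.search_frame(c,t)])
print(bot.read_clock(),bot.read_tool_rot(),bot.grip_depth)
E
```

```text
pics
0.0
side {'mtx': [[383.6918, 0.0, 282.4862], [0.0, 383.6918, 206.3687], [0.0, 0.0, 1.0]], 'k1': -0.0888, 'extrinsics': [[0.9748, -0.2231, -0.0084, -0.4929], [-0.1374, -0.5698, -0.8102, 0.1417], [0.176, 0.7909, -0.586, 0.9196], [0.0, 0.0, 0.0, 1.0]]}
block_a [([265.0, 164.0, 23.0, 22.0], 0.57)]
star_cutter [([272.0, 189.0, 8.0, 14.0], 0.48)]
bird_eye [([242.0, 198.0, 12.0, 15.0], 0.63)]
loose_jar [([238.0, 155.0, 16.0, 36.0], 0.59), ([243.0, 116.0, 11.0, 30.0], 0.59)]
kept_jar [([245.0, 213.0, 15.0, 42.0], 0.71)]
block_rack [([274.0, 302.0, 57.0, 90.0], 0.71)]
jar_carrier [([237.0, 225.0, 37.0, 64.0], 0.75)]
cutter_stand [([250.0, 146.0, 24.0, 20.0], 0.83), ([236.0, 154.0, 16.0, 35.0], 0.73)]
top {'mtx': [[453.2664, 0.0, 283.5961], [0.0, 453.2664, 214.506], [0.0, 0.0, 1.0]], 'k1': -0.1439, 'extrinsics': [[-0.009, -1.0, -0.0023, 0.096], [-0.9894, 0.0092, -0.1452, 0.5293], [0.1452, 0.001, -0.9894, 1.2525], [0.0, 0.0, 0.0, 1.0]]}
block_a [([220.0, 199.0, 25.0, 25.0], 0.74), ([234.0, 176.0, 23.0, 21.0], 0.71)]
star_cutter [([255.0, 215.0, 0.0, -1.0], 0.62)]
bird_eye [([259.0, 241.0, 14.0, 13.0], 0.37)]
loose_jar [([116.0, 217.0, 23.0, 16.0], 0.56), ([217.0, 241.0, 18.0, 17.0], 0.49)]
kept_jar [([329.0, 244.0, 17.0, 21.0], 0.65)]
block_rack [([402.0, 221.0, 61.0, 33.0], 0.88)]
jar_carrier [([323.0, 241.0, 54.0, 28.0], 0.95)]
cutter_stand [([164.0, 204.0, 27.0, 30.0], 0.95)]
wrist {'mtx': [[315.0992, 0.0, 279.32], [0.0, 315.0992, 215.0872], [0.0, 0.0, 1.0]], 'k1': -0.0632, 'hand_eye': [[1.0, 0.0008, -0.0001, -0.0008], [0.0003, -0.2803, 0.9599, -0.1422], [0.0007, -0.9599, -0.2803, 0.0709], [0.0, 0.0, 0.0, 1.0]]}
0.95 [ 0.57918629 -0.57917934 -0.40566297  0.40562556] 0.0187
```

View images.

```bash
python3 - <<'E'
import cv2
a=cv2.imread("pics/top0.png")[150:300,90:490]; cv2.imwrite("pics/top0z.png",cv2.resize(a,None,fx=2,fy=2,interpolation=cv2.INTER_CUBIC))
a=cv2.imread("pics/side0.png")[90:400,180:380]; cv2.imwrite("pics/side0z.png",cv2.resize(a,None,fx=1.9,fy=1.9,interpolation=cv2.INTER_CUBIC))
E
```

```text
(no output)
```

View pics/top0z.png

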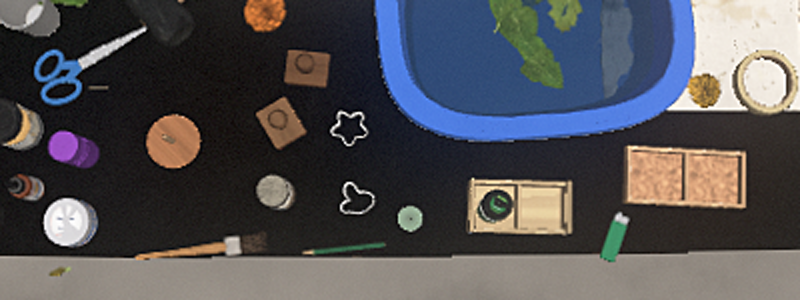

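View pics/side0z.png

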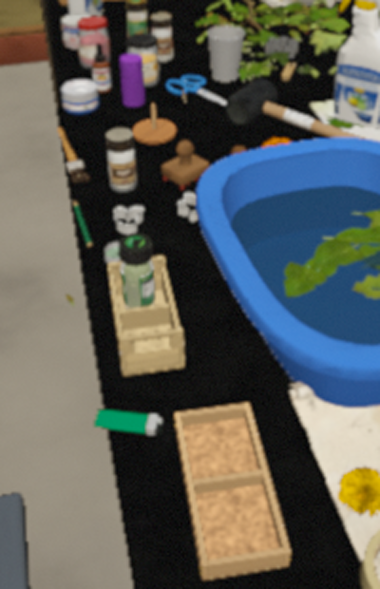

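View pics/wrist0.png

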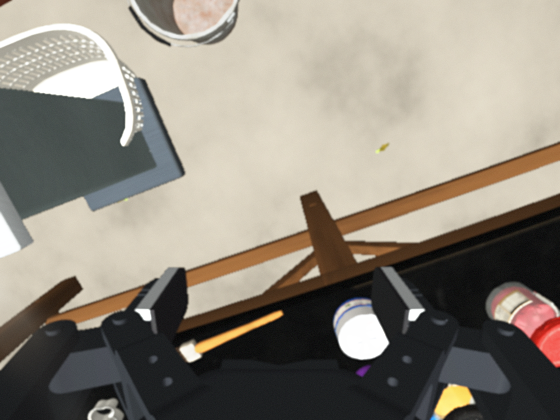

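View pics/top0.png

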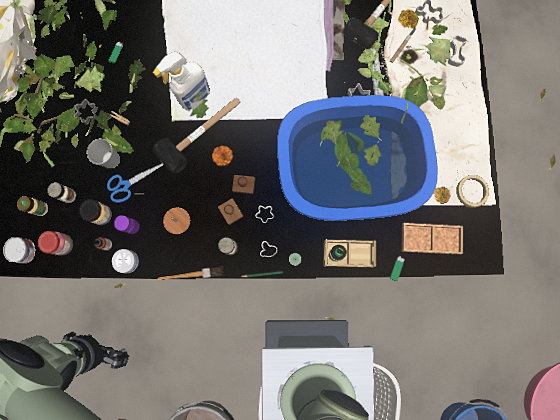

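```bash
cat > h.py <<'E'
from cell import bot
import cv2,numpy as np
from scipy.spatial.transform import Rotation as R
def quat(phi):
    c,s=np.cos(phi),np.sin(phi)
    M=np.array([[c,0,-s],[s,0,c],[0,-1,0]],float)
    q=R.from_matrix(M).as_quat(); return np.array([q[3],q[0],q[1],q[2]])
def rotm(q): return R.from_quat([q[1],q[2],q[3],q[0]]).as_matrix()
def campose(name,p=None,q=None):
    k=bot.calibration(name)
    if name=="wrist":
        T=np.eye(4);T[:3,:3]=rotm(q);T[:3,3]=p
        return k,T@np.array(k["hand_eye"])   # cam->world
    return k,np.linalg.inv(np.array(k["extrinsics"]))
def pix2world(k,T,uv,z):
    uv=np.atleast_2d(uv).astype(float); m=np.array(k["mtx"])
    d=(uv-[m[0,2],m[1,2]])/[m[0,0],m[1,1]]
    u=d.copy()
    for _ in range(20): u=d/(1+k["k1"]*(u**2).sum(1,keepdims=True))
    ray=np.c_[u,np.ones(len(u))]@T[:3,:3].T; o=T[:3,3]
    return o+ray*((z-o[2])/ray[:,2])[:,None]
def world2pix(k,T,P):
    P=np.atleast_2d(P); C=(P-T[:3,3])@T[:3,:3]; u=C[:,:2]/C[:,2:]
    u=u*(1+k["k1"]*(u**2).sum(1,keepdims=True)); m=np.array(k["mtx"])
    return u*[m[0,0],m[1,1]]+[m[0,2],m[1,2]]
def snap(tag,cam="wrist"):
    import pickle
    p=bot.read_position();q=bot.read_tool_rot()
    im=bot.camera(cam);cv2.imwrite(f"pics/{tag}.png",cv2.cvtColor(im,cv2.COLOR_RGB2BGR))
    k,T=campose(cam,p,q); pickle.dump((im,k,T),open(f"pics/{tag}.pkl","wb")); return im,k,T
def load(tag):
    import pickle; return pickle.load(open(f"pics/{tag}.pkl","rb"))
E
python3 - <<'E'
from h import *
k,T=campose("top")
for n,uv,z in [("star",(265,213),.02),("bird",(268,248),.02),("b1",(243,183),.068),("b2",(229.5,208.5),.068),("jar",(227,244),.096),("stand",(176.5,220),.012),("car",(350,253),.05),("rack",(432,238),.026),("purple",(126,224),.09),("tubedge",(330,215),.1)]:
    print(n,np.round(pix2world(k,T,uv,z)[0],3))
print(rotm(bot.read_tool_rot()),bot.read_joint_positions())
for phi in [0,np.pi/2,-np.pi/2,np.pi]:
    for p in [(.4,.05,.3),(.4,.3,.3),(.4,-.3,.3)]: print(phi,p,np.round(bot.solve_ik(p,quat(phi)),2) if bot.solve_ik(p,quat(phi)) is not None else None)
E
```

```text
star [0.538 0.145 0.02 ]
bird [0.436 0.137 0.02 ]
b1 [0.617 0.205 0.068]
b2 [0.544 0.242 0.068]
jar [0.443 0.245 0.096]
stand [0.521 0.405 0.012]
car [ 0.418 -0.094  0.05 ]
rack [ 0.459 -0.339  0.026]
purple [0.5   0.529 0.09 ]
tubedge [ 0.519 -0.035  0.1  ]
[[ 3.41810926e-01  3.76871995e-05 -9.39768742e-01]
 [ 9.39768742e-01  3.84027214e-05  3.41810928e-01]
 [ 4.89715739e-05 -9.99999999e-01 -2.22907823e-05]] [ 1.08776746e+00  3.26199144e-01 -1.92580668e-01  1.05196500e+00
 -1.55388219e-05  1.43661068e+00]
0 (0.4, 0.05, 0.3) [-0.06  0.01 -0.4   1.16  0.    1.51]
0 (0.4, 0.3, 0.3) [ 0.5   0.19 -0.19  1.18  0.    2.07]
0 (0.4, -0.3, 0.3) [-0.79  0.19 -0.19  1.18  0.    0.78]
1.5707963267948966 (0.4, 0.05, 0.3) [-0.06  0.01 -0.4   1.16  0.   -0.06]
1.5707963267948966 (0.4, 0.3, 0.3) [ 0.5   0.19 -0.19  1.18  0.    0.5 ]
1.5707963267948966 (0.4, -0.3, 0.3) [-0.79  0.19 -0.19  1.18  0.   -0.79]
-1.5707963267948966 (0.4, 0.05, 0.3) [-0.06  0.01 -0.4   1.16  0.    3.08]
-1.5707963267948966 (0.4, 0.3, 0.3) [ 0.5   0.19 -0.19  1.18  0.   -2.65]
-1.5707963267948966 (0.4, -0.3, 0.3) [-0.79  0.19 -0.19  1.18  0.    2.35]
3.141592653589793 (0.4, 0.05, 0.3) [-0.06  0.01 -0.4   1.16  0.   -1.63]
3.141592653589793 (0.4, 0.3, 0.3) [ 0.5   0.19 -0.19  1.18  0.   -1.08]
3.141592653589793 (0.4, -0.3, 0.3) [-0.79  0.19 -0.19  1.18  0.   -2.36]
```

```bash
python3 - <<'E'
from h import *
bot.move_pose((.55,.24,.30),quat(np.pi/2)); im,k,T=snap("w1")
for t in ["block_a","star_cutter","bird_eye","loose_jar","cutter_stand"]:
    print(t,[(np.round(d["bbox"],0).tolist(),round(d["confidence"],2)) for d in bot.search_frame("wrist",t)])
bot.move_pose((.52,-.2,.30),quat(np.pi/2)); im,k,T=snap("w2")
for t in ["jar_carrier","kept_jar","block_rack"]:
    print(t,[(np.round(d["bbox"],0).tolist(),round(d["confidence"],2)) for d in bot.search_frame("wrist",t)])
print(bot.read_clock(),bot.read_ft_force())
E
```

```text
block_a [([235.0, 209.0, 46.0, 39.0], 0.7), ([258.0, 144.0, 54.0, 59.0], 0.66)]
star_cutter [([194.0, 151.0, 35.0, 35.0], 0.71)]
bird_eye [([176.0, 68.0, 40.0, 37.0], 0.96)]
loose_jar [([480.0, 124.0, 79.0, 47.0], 0.96), ([268.0, 68.0, 40.0, 47.0], 0.74)]
cutter_stand [([371.0, 126.0, 58.0, 58.0], 0.59)]
jar_carrier [([304.0, 58.0, 133.0, 76.0], 0.92)]
kept_jar [([376.0, 72.0, 67.0, 43.0], 0.65)]
block_rack [([102.0, 97.0, 137.0, 70.0], 0.79), ([500.0, 174.0, 42.0, 35.0], 0.51)]
4.75 [0.1687764  0.54468729 0.11960367]
```

View pics/w1.png

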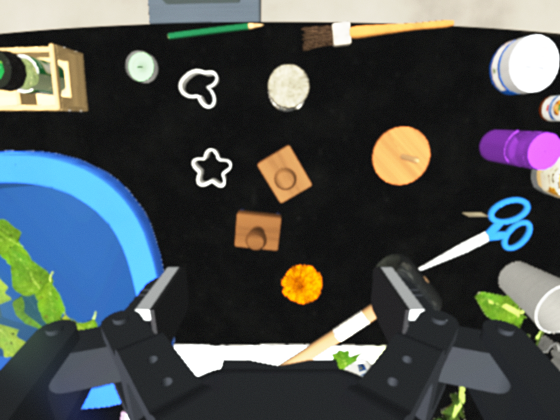

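View pics/w2.png

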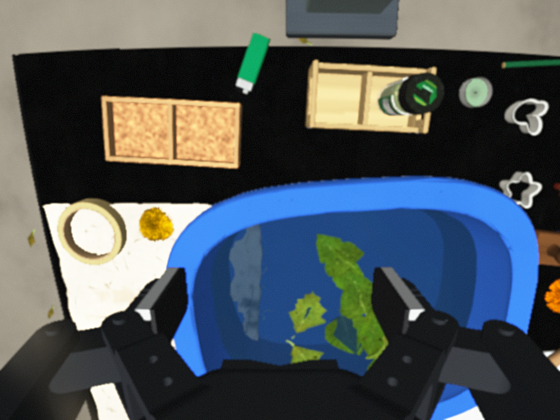

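```bash
python3 - <<'E'
import cv2
a=cv2.imread("pics/w1.png")
cv2.imwrite("pics/w1a.png",cv2.resize(a[50:270,165:325],None,fx=2.7,fy=2.7,interpolation=cv2.INTER_CUBIC)) 
cv2.imwrite("pics/w1b.png",cv2.resize(a[110:200,360:450],None,fx=6,fy=6,interpolation=cv2.INTER_CUBIC))
a=cv2.imread("pics/w2.png")
cv2.imwrite("pics/w2a.png",cv2.resize(a[50:180,95:255],None,fx=4.5,fy=4.5,interpolation=cv2.INTER_CUBIC))
cv2.imwrite("pics/w2b.png",cv2.resize(a[45:145,295:455],None,fx=5,fy=5,interpolation=cv2.INTER_CUBIC))
E
```

```text
(no output)
```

View pics/w1a.png

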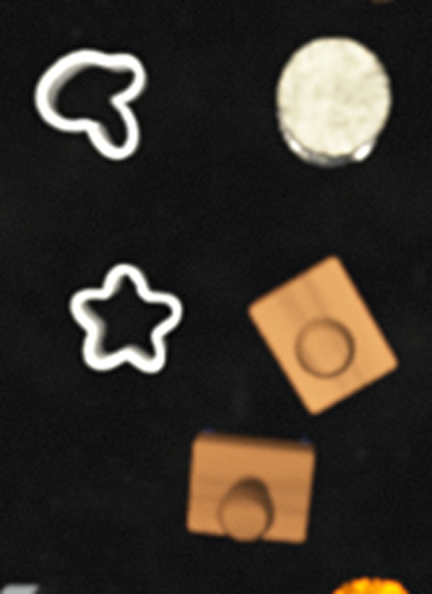

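View pics/w1b.png

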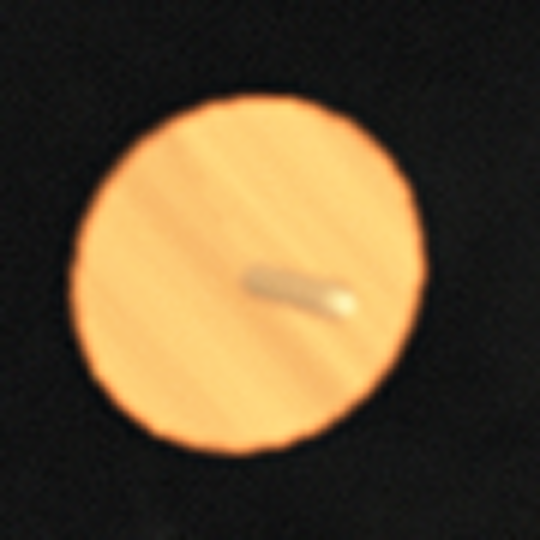

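View pics/w2a.png

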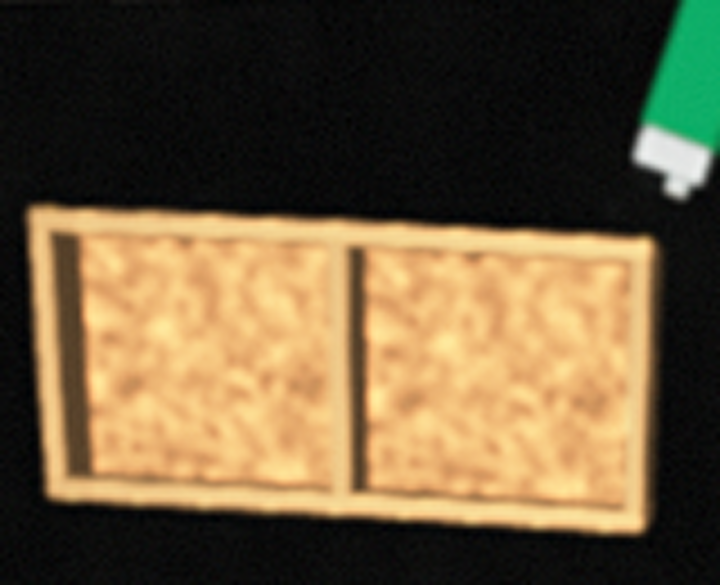

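View pics/w2b.png

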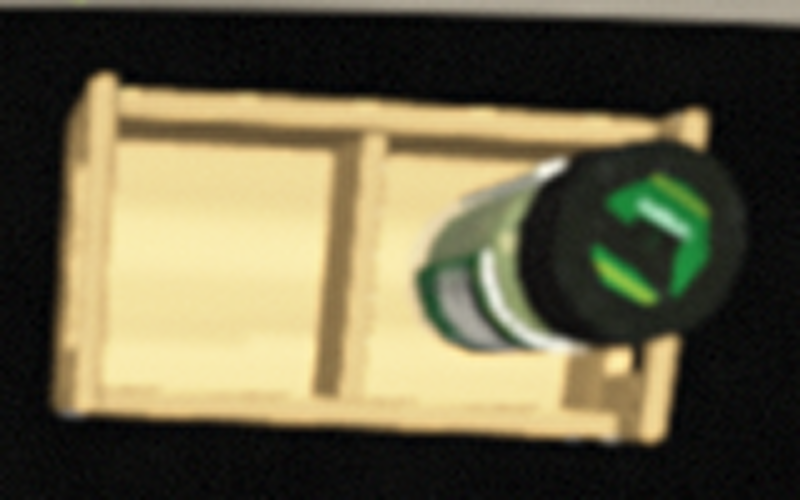

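```bash
cat >> h.py <<'E'
from scipy.optimize import least_squares
def fit(k,T,pts3,uv,x0):
    """fit x,y,yaw of a thing standing at z=0 so model points pts3(m) project on uv"""
    pts3=np.array(pts3,float);uv=np.array(uv,float)
    def tf(p): 
        c,s=np.cos(p[2]),np.sin(p[2]); return pts3@np.array([[c,s,0],[-s,c,0],[0,0,1]])+[p[0],p[1],0]
    f=lambda p:(world2pix(k,T,tf(p))-uv).ravel()
    r=least_squares(f,x0,x_scale=[.01,.01,.1],loss='soft_l1'); return r.x,np.round(f(r.x).reshape(-1,2),1)
def un(uv,s,off): return (np.array(uv,float)+.5)/s-.5+np.array(off)
E
cat > a1.py <<'E'
from h import *
im,k,T=load("w2")
mm=lambda a:np.array(a)/1000.
print("rack",fit(k,T,mm([(-41,-89,26),(-41,89,26),(41,89,26),(41,-89,26)]),un([(28,206),(656,238),(648,532),(48,499)],4.5,(95,50)),[.46,-.34,0]))
print("car",fit(k,T,mm([(-37,-71,61),(-37,-65,61),(37,-71,61),(37,-65,61),(-37,71,61),(37,71,61),(37,65,61)]),un([(90,72),(118,75),(75,410),(99,411),(709,110),(667,440),(640,438)],5,(295,45)),[.418,-.094,0]))
im,k,T=load("w1")
# stand
hsv=cv2.cvtColor(im,cv2.COLOR_RGB2HSV)
g=cv2.cvtColor(im,cv2.COLOR_RGB2GRAY)
def blob(x0,y0,x1,y1,th):
    m=np.zeros_like(g);m[y0:y1,x0:x1]=(g[y0:y1,x0:x1]>th)*255
    cs,_=cv2.findContours(m,cv2.RETR_EXTERNAL,cv2.CHAIN_APPROX_NONE); return max(cs,key=cv2.contourArea)[:,0,:]
c=blob(360,115,445,195,60); w=pix2world(k,T,c,.012)[:,:2]; print("stand",cv2.minEnclosingCircle((w*1000).astype(np.float32)))
print("dowel base/top",pix2world(k,T,un((245,282),6,(360,110)),.012),pix2world(k,T,un((346,304),6,(360,110)),.060))
o=(165,50);s=2.7
# blocks: plate top corners z28, 
print("b2",pix2world(k,T,un([(333,256),(398,364),(315,413),(249,311)],s,o),.028))
for dims in [(25,31),(31,25)]: pass
B=mm([(-25,-31,28),(-25,31,28),(25,31,28),(25,-31,28)])
# order: image up=-x right=+y
print("b2",fit(k,T,np.r_[B,mm([(0,0,68)])],un([(249,311),(333,256),(398,364),(315,413),(325,345)],s,o),[.544,.242,.0]))
print("b2 alt",fit(k,T,np.r_[B,mm([(0,0,68)])],un([(333,256),(398,364),(315,413),(249,311),(325,345)],s,o),[.544,.242,-1]))
print("b1",fit(k,T,np.r_[B,mm([(0,0,68)])],un([(196,444),(314,451),(304,542),(187,531),(245,514)],s,o),[.617,.205,.0]))
c=blob(255,50,320,120,60)
print("jar cap ctr",pix2world(k,T,un((333,95),s,o),.096),pix2world(k,T,c,.096).mean(0))
for n,(b) in {"star":(185,140,240,195),"bird":(170,60,225,115)}.items():
    c=blob(*b,90); w=pix2world(k,T,c,.02)[:,:2]; print(n,w.min(0),w.max(0)); np.save(f"pics/{n}.npy",w)
E
python3 a1.py
```

```text
rack (array([ 0.45907255, -0.34083703, -0.06130832]), array([[ 0.5,  0.4],
       [-0.3,  0.1],
       [-0.6, -0.2],
       [ 0.5, -0.4]]))
car (array([ 0.41817504, -0.0929867 , -0.03367679]), array([[ 0.3,  0.1],
       [ 0.1, -0.2],
       [-0.5,  0.3],
       [-0.2,  0.3],
       [ 0.4, -0.2],
       [-0.3, -0.1],
       [ 0.2,  0. ]]))
stand ((519.4766235351562, 405.70635986328125), 41.416168212890625)
dowel base/top [[0.52021723 0.40508589 0.012     ]] [[0.51972514 0.40802613 0.06      ]]
b2 [[0.50419799 0.25108452 0.028     ]
 [0.55643885 0.28365295 0.028     ]
 [0.58144514 0.24276646 0.028     ]
 [0.53049071 0.21054781 0.028     ]]
b2 (array([0.54158118, 0.24678844, 0.52813009]), array([[-2.3,  3.9],
       [ 7.7,  0.2],
       [ 2.1, -6.6],
       [-7.5, -1.9],
       [-0. ,  0.9]]))
b2 alt (array([ 0.54282605,  0.2469243 , -1.00788945]), array([[ 0.3, -0.7],
       [ 0.7, -0.5],
       [-0.3,  0.7],
       [-1. , -0.4],
       [ 0.1,  2. ]]))
b1 (array([ 0.62317647,  0.20954299, -0.09860402]), array([[-1. , -1.7],
       [ 0.4,  0. ],
       [ 0.5, -0. ],
       [ 0.1, -0.1],
       [-0.2,  2.1]]))
jar cap ctr [[0.43926669 0.24872579 0.096     ]] [0.44186914 0.24864229 0.096     ]
star [0.50914795 0.12138558] [0.56157456 0.17668321]
bird [0.41011308 0.11114101] [0.45850044 0.16287006]
```

```bash
cat > a2.py <<'E'
from h import *
S=4 # px per mm
for n in ["star","bird"]:
    w=np.load(f"pics/{n}.npy")*1000; c0=w.mean(0)
    P=((w-c0)*S+200).astype(np.int32)
    m=np.zeros((400,400),np.uint8); cv2.fillPoly(m,[P],255)
    d=cv2.distanceTransform(m,cv2.DIST_L2,5); j=np.unravel_index(d.argmax(),d.shape)
    e=np.array([j[1],j[0]]); print(n,"inscribed",(e-200)/S+c0,d.max()/S)
    pts=np.argwhere(m)[:,::-1]; cen=pts.mean(0); print("centroid",(cen-200)/S+c0)
    if n=="star":
        v=(P-cen)/S; r=np.hypot(*v.T);th=np.arctan2(v[:,1],v[:,0])
        o=np.argsort(th); tt=np.linspace(-np.pi,np.pi,360,endpoint=False); rr=np.interp(tt,th[o],r[o],period=2*np.pi)
        F=(rr*np.exp(-5j*tt)).sum(); print("tip angles",np.round((-(-np.angle(F))/5*-1+0),3), [round(np.degrees(np.angle(F)/-5*-1*-1)+72*i,1) for i in range(5)], "check", [round(np.degrees(t),0) for t in tt[np.argsort(-rr)[:8]]])
    else:
        for sgn in [0]:
          for a in range(0,360,5):
            c,s=np.cos(np.radians(a)),np.sin(np.radians(a))
            v=(P-e)/S; loc=v@np.array([[c,-s],[s,c]]) # world->local
            ext=loc.max(0)-loc.min(0)
            mk=np.abs(loc[:,1]-8)<1.0
            xs=loc[mk][:,0]
            mp=np.abs(loc[:,1]-8)<11; xp=loc[mp][:,0]
            print(a,np.round(ext,1),"y=8: x",np.round([xs.min(),xs.max()],1) if len(xs) else None,"mid",np.round((xs.min()+xs.max())/2,1) if len(xs) else None,"pad",np.round([xp.min(),xp.max()],1))
        cv2.circle(m,tuple(int(q) for q in e),3,0,-1); cv2.imwrite("pics/birdm.png",m)
E
python3 a2.py
```

```text
star inscribed [536.23788979 148.02820554] 19.94458
centroid [536.57964414 147.9118754 ]
tip angles 0.567 [np.float64(32.5), np.float64(104.5), np.float64(176.5), np.float64(248.5), np.float64(320.5)] check [np.float64(-37.0), np.float64(102.0), np.float64(-38.0), np.float64(-39.0), np.float64(111.0), np.float64(101.0), np.float64(103.0), np.float64(-40.0)]
bird inscribed [428.42772182 136.35641929] 18.275196
centroid [431.95321966 138.5011505 ]
0 [48.5 51.8] y=8: x [-17.  30.] mid 6.5 pad [-18.5  30. ]
5 [50.  52.9] y=8: x [-16.6  30.8] mid 7.1 pad [-18.7  31.3]
10 [51.1 53.6] y=8: x [-16.   31.8] mid 7.9 pad [-18.8  32.3]
15 [51.8 53.9] y=8: x [-16.9  33.1] mid 8.1 pad [-18.8  33.1]
20 [52.3 53.8] y=8: x [-16.6  33.3] mid 8.4 pad [-18.7  33.6]
25 [52.7 53.4] y=8: x [-17.1  31.5] mid 7.2 pad [-18.8  33.8]
30 [53.3 53.1] y=8: x [-17.  31.] mid 7.0 pad [-18.9  34. ]
35 [53.5 52.7] y=8: x [-17.2  28.6] mid 5.7 pad [-19.5  34. ]
40 [53.3 52. ] y=8: x [-16.3  24.5] mid 4.1 pad [-19.5  33.8]
45 [53.6 50.9] y=8: x [-17.3  21.9] mid 2.3 pad [-19.6  32.5]
50 [53.8 49.6] y=8: x [-16.6  16.9] 
[... 3193 characters left out ...]

305 [52.7 53.5] y=8: x [-26.7  19.9] mid -3.4 pad [-27.4  25.2]
310 [52.  53.3] y=8: x [-26.4  18.3] mid -4.0 pad [-27.1  24.7]
315 [50.9 53.6] y=8: x [-26.5  17.1] mid -4.7 pad [-26.5  23.5]
320 [49.6 53.8] y=8: x [-25.7  16.9] mid -4.4 pad [-25.8  23.4]
325 [48.1 53.6] y=8: x [-24.7  16.1] mid -4.3 pad [-24.9  21.9]
330 [46.5 53.3] y=8: x [-23.3  17.1] mid -3.1 pad [-23.9  21.8]
335 [46.7 53.3] y=8: x [-21.4  19.5] mid -0.9 pad [-22.9  23.7]
340 [47.3 52.9] y=8: x [-19.6  22.1] mid 1.3 pad [-21.8  25.5]
345 [47.4 52. ] y=8: x [-18.5  23.7] mid 2.6 pad [-20.5  26.9]
350 [47.2 50.8] y=8: x [-17.8  26.3] mid 4.3 pad [-19.1  28.2]
355 [47.7 50.8] y=8: x [-16.8  28.2] mid 5.7 pad [-18.5  29.2]
```

View pics/birdm.png

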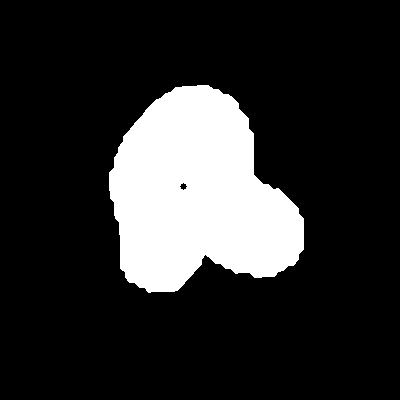

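```bash
cat >> h.py <<'E'
CAR=np.array([.4182,-.0930,-.0337]);RACK=np.array([.4591,-.3408,-.0613]);STAND=np.array([.5198,.4058,0])
def loc(F,x,y):
    c,s=np.cos(F[2]),np.sin(F[2]); return np.array([F[0]+c*x-s*y,F[1]+s*x+c*y])
def st(m=""):
    print(m,"t",round(bot.read_clock(),2),"p",np.round(bot.read_position(),4),"w",round(bot.read_gripper_width(),3),"F",np.round(bot.read_ft_force(),1))
E
python3 - <<'E'
from h import *
im,k,T=load("w1")
for z in (.08,.12): print("rim",z,np.round(pix2world(k,T,[(115,172),(150,225),(163,262)],z),3))
phi=-.0337
c=loc(CAR,0,-.034);print(c)
bot.set_gripper(1.0,30)
bot.move_pose((.441,.2485,.16),quat(phi))
bot.move_linear((.441,.2485,.066),speed=.15); st()
bot.set_gripper(0.0,30); st("grip")
bot.move_linear((.441,.2485,.23),speed=.2); st("lift")
snap("w3")
bot.move_linear((c[0],c[1],.23),speed=.25); st("over")
snap("w4"); snap("s4","side")
E
```

```text
rim 0.08 [[0.532 0.047 0.08 ]
 [0.597 0.082 0.08 ]
 [0.646 0.093 0.08 ]]
rim 0.12 [[0.526 0.069 0.12 ]
 [0.584 0.099 0.12 ]
 [0.627 0.109 0.12 ]]
[ 0.41705442 -0.1269807 ]
 t 7.86 p [0.4416 0.2486 0.0665] w 1.0 F [ 0.6 -0.1  0.9]
grip t 8.32 p [0.4414 0.2488 0.0668] w 0.493 F [-2.5 -1.3  6.5]
lift t 9.29 p [0.4402 0.2482 0.2288] w 0.493 F [-0.8 -0.3 -0.5]
over t 11.0 p [ 0.4169 -0.1262  0.2299] w 0.493 F [ 0.1  0.8 -0.5]
```

View pics/w4.png

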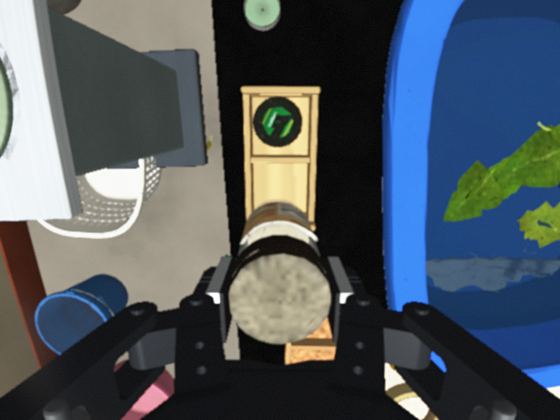

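View pics/s4.png

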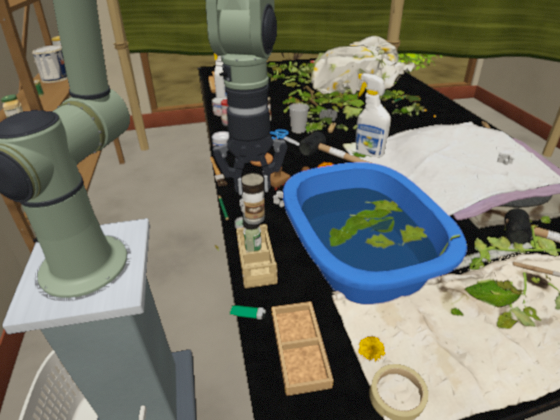

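View pics/w3.png

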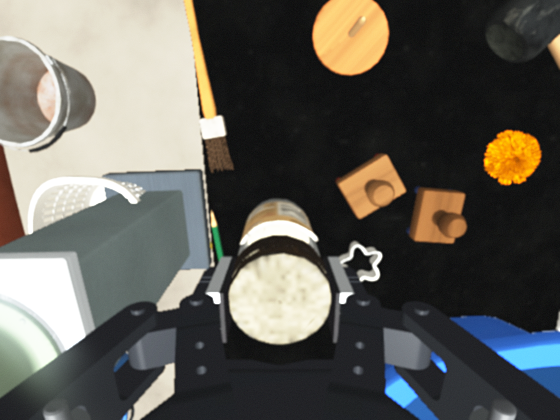

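```bash
python3 - <<'E'
from h import *
im,k,T=load("w4"); print(pix2world(k,T,(280,292),.26))
im,k,T=load("w3"); print(pix2world(k,T,(279,297),.26))
c=loc(CAR,0,-.034)
bot.move_linear((c[0],c[1],.086),speed=.15); st()
print(bot.move_linear((c[0],c[1],.068),speed=.04,until_force=4)); st("touch")
p=bot.read_position()
bot.set_gripper(1.0); st("open")
bot.move_linear((c[0],c[1],.25),speed=.25); st()
snap("w5")
E
```

```text
[[ 0.41746622 -0.12075019  0.26      ]]
[[0.44036899 0.25208645 0.26      ]]
 t 12.21 p [ 0.4176 -0.1272  0.0866] w 0.492 F [-0.2  0.1 -1. ]
True
touch t 12.57 p [ 0.4172 -0.1273  0.074 ] w 0.491 F [-0.3 -0.1  0.8]
open t 13.07 p [ 0.4172 -0.1271  0.0742] w 1.003 F [0.5 0.1 0.8]
 t 13.93 p [ 0.4164 -0.1267  0.249 ] w 1.001 F [-0.1 -0.6  0.2]
```

View pics/w5.png

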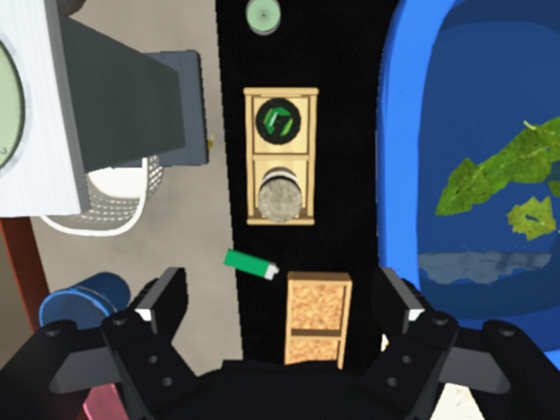

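```bash
python3 - <<'E'
from h import *
phi=np.radians(14.5); yh=np.array([-np.sin(phi),np.cos(phi)])
g=np.array([.5364,.148])+.004*yh
bot.move_pose((.48,.0,.28),quat(phi))
bot.set_gripper(.75,20)
bot.move_pose((*g,.10),quat(phi)); st()
bot.move_linear((*g,.02),speed=.12)
print(bot.move_linear((*g,-.008),speed=.03,until_force=4)); st("touch")
z=bot.read_position()[2]
bot.move_linear((*g,z+.003),speed=.05)
bot.set_gripper(0.0,20); st("grip")
bot.move_linear((*g,.15),speed=.15); st("lift")
snap("w6"); snap("s6","side")
E
```

```text
t 15.92 p [0.5361 0.1514 0.1009] w 0.748 F [0.4 0.6 0.8]
True
touch t 17.54 p [ 0.535   0.1518 -0.006 ] w 0.749 F [-0.5 -0.2  5.2]
grip t 18.09 p [ 0.5361  0.1521 -0.0023] w 0.54 F [-1.3  0.2  5.5]
lift t 19.26 p [0.5346 0.1517 0.149 ] w 0.539 F [-0.6  0.1 -0. ]
```

View pics/w6.png

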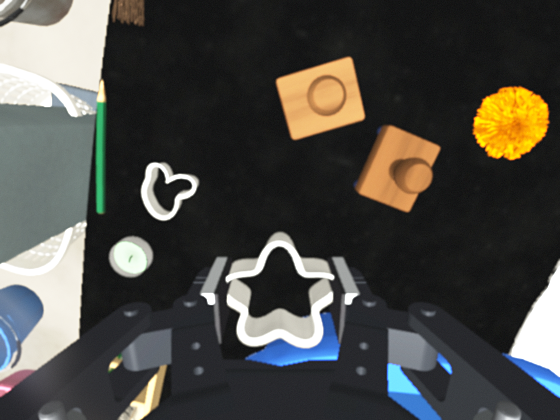

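```bash
python3 - <<'E'
from h import *
im,k,T=load("w6"); p=np.array([.5346,.1517]); phi=np.radians(14.5)
W=pix2world(k,T,[(280,238),(228,278),(333,277),(240,345),(320,345)],.171)[:,:2]-p
c,s=np.cos(phi),np.sin(phi); print(np.round(W@np.array([[c,-s],[s,c]])*1000,1))
cv2.imwrite("pics/w6z.png",cv2.resize(cv2.imread("pics/w6.png")[220:370,190:370],None,fx=4,fy=4,interpolation=cv2.INTER_CUBIC))
E
```

```text
[[  0.2  25.6]
 [-21.8   7.4]
 [ 22.7   8. ]
 [-18.  -26.8]
 [ 18.6 -26.7]]
```

View pics/w6z.png

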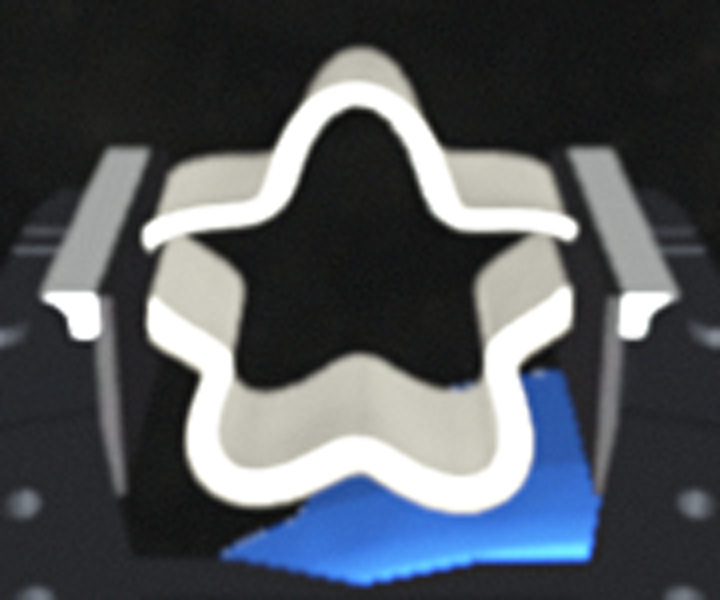

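```bash
python3 - <<'E'
from h import *
phi=np.radians(14.5); yh=np.array([-np.sin(phi),np.cos(phi)])
g=STAND[:2]+.004*yh
bot.move_linear((*g,.15),speed=.25)
bot.move_linear((*g,.085),speed=.1); st()
snap("w7")
cv2.imwrite("pics/w7z.png",cv2.resize(cv2.imread("pics/w7.png")[200:370,160:400],None,fx=3,fy=3,interpolation=cv2.INTER_CUBIC))
E
```

```text
t 21.34 p [0.5193 0.4098 0.0856] w 0.534 F [-0.4 -0.1 -0.8]
```

View pics/w7z.png

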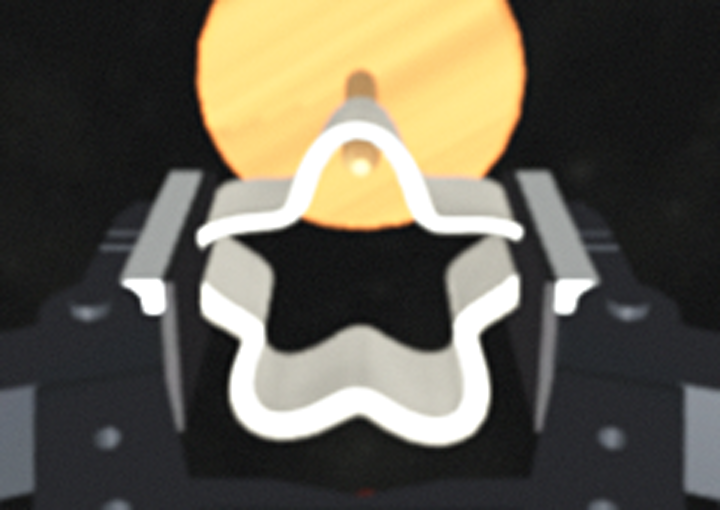

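```bash
python3 - <<'E'
from h import *
im,k,T=load("w7")
print(pix2world(k,T,un([(360,168),(360,160)],3,(160,200)),.061), pix2world(k,T,un([(360,100)],3,(160,200)),.035))
print(pix2world(k,T,un([(197,85),(526,85)],3,(160,200)),.012))
phi=np.radians(14.5); yh=np.array([-np.sin(phi),np.cos(phi)])
g=STAND[:2]+.004*yh
print(bot.move_linear((*g,.03),speed=.06,until_force=5)); st()
snap("w8")
print(bot.move_linear((*g,.012),speed=.04,until_force=5)); st()
snap("s8","side")
for n in ["w8"]: cv2.imwrite(f"pics/{n}z.png",cv2.resize(cv2.imread(f"pics/{n}.png")[200:370,160:400],None,fx=3,fy=3,interpolation=cv2.INTER_CUBIC))
E
```

```text
[[0.51993623 0.40727212 0.061     ]
 [0.51952053 0.40887383 0.061     ]] [[0.51877986 0.41168838 0.035     ]]
[[0.4818015  0.39759454 0.012     ]
 [0.55861099 0.41754077 0.012     ]]
False
 t 22.46 p [0.5192 0.4099 0.0304] w 0.54 F [ 0.4  0.4 -1.1]
False
 t 23.11 p [0.5187 0.4096 0.0117] w 0.541 F [ 0.5 -0.7 -0.7]
```

View pics/w8z.png

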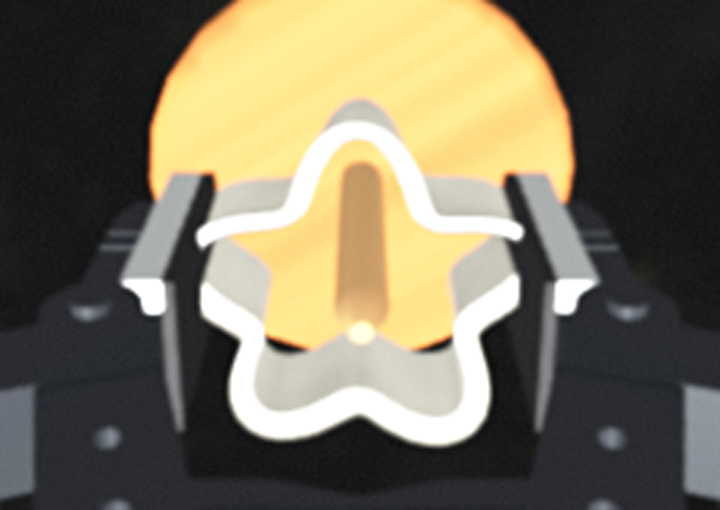

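```bash
sed -i 's/STAND=np.array(\[.5198,.4058,0\])/STAND=np.array([.5196,.4068,0])/' h.py; python3 - <<'E'
from h import *
phi=np.radians(14.5)
g=bot.read_position()[:2]
bot.set_gripper(.8); st("rel")
bot.move_linear((*g,.15),speed=.15)
bot.move_pose((.50,.25,.25),quat(np.pi/2)); st()
im,k,T=snap("w9")
cv2.imwrite("pics/w9z.png",cv2.resize(cv2.imread("pics/w9.png")[50:250,100:560],None,fx=1.7,fy=1.7,interpolation=cv2.INTER_CUBIC))
E
```

```text
rel t 23.51 p [0.5189 0.4097 0.0122] w 0.8 F [ 0.5 -0.8 -0.3]
 t 25.95 p [0.4998 0.2502 0.2494] w 0.796 F [-0.5  0.  -0.6]
```

View pics/w9.png

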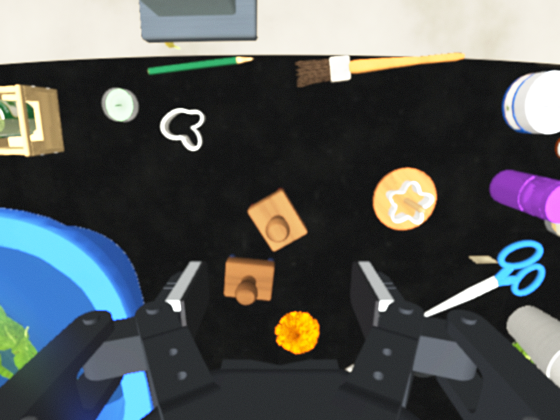

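Star is round the dowel (408,202). Re-measure the bird (183,128) from this view.

```bash
cat > a3.py <<'E'
from h import *
im,k,T=load("w9"); g=cv2.cvtColor(im,cv2.COLOR_RGB2GRAY)
m=np.zeros_like(g);b=(155,100,215,160);m[b[1]:b[3],b[0]:b[2]]=(g[b[1]:b[3],b[0]:b[2]]>110)*255
cs,h=cv2.findContours(m,cv2.RETR_CCOMP,cv2.CHAIN_APPROX_NONE)
for i,c in enumerate(cs):
    if cv2.contourArea(c)<100: continue
    w=pix2world(k,T,c[:,0,:],.02)[:,:2]*1000; c0=w.mean(0);P=((w-c0)*4+200).astype(np.int32)
    M=np.zeros((400,400),np.uint8);cv2.fillPoly(M,[P],255);d=cv2.distanceTransform(M,cv2.DIST_L2,5);j=np.unravel_index(d.argmax(),d.shape)
    print(h[0][i],"bbox",w.min(0),w.max(0),"ins",(np.array([j[1],j[0]])-200)/4+c0,d.max()/4)
    M2=M.copy()
    # width profile at phi=-10
    e=np.array([j[1],j[0]])
    for a in (-15,-10,-5):
        cc,ss=np.cos(np.radians(a)),np.sin(np.radians(a)); loc_=(P-e)/4@np.array([[cc,-ss],[ss,cc]])
        xs=loc_[np.abs(loc_[:,1]-8)<1][:,0]; print(a,loc_.max(0)-loc_.min(0),xs.min(),xs.max())
cv2.imwrite("pics/w9b.png",cv2.resize(cv2.imread("pics/w9.png")[95:165,150:220],None,fx=7,fy=7,interpolation=cv2.INTER_CUBIC))
E
python3 a3.py
```

```text
[-1 -1  1 -1] bbox [410.60314397 111.48962463] [459.00840345 163.70071178] ins [428.60159731 136.34858405] 18.242249
-15 [47.40436144 51.57549574] -19.479200415399035 23.212249415152762
-10 [47.63173777 50.59862818] -17.507676153111976 25.649014682408843
-5 [47.54345973 50.99593368] -17.492451813452575 27.457672832830585
[-1 -1 -1  0] bbox [415.04758729 119.89880303] [452.13742645 158.99354167] ins [429.08934091 135.3789874 ] 11.598451
-15 [35.70117959 37.40548656] -14.52016176140243 9.878756538087313
-10 [35.65466688 36.75784468] -14.538982565828007 10.28340009363881
-5 [36.23669508 38.02361367] -13.822088502669274 11.842343526913213
```

View pics/w9b.png

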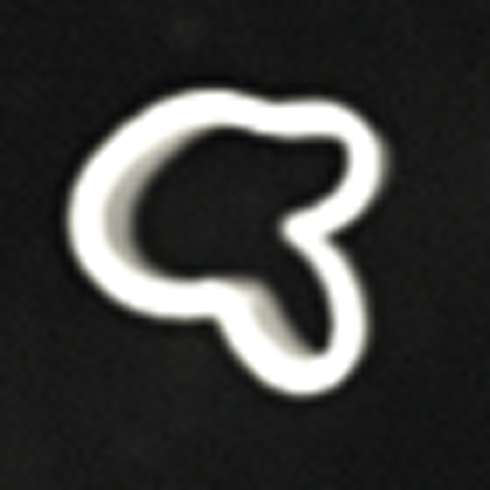

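```bash
python3 - <<'E'
from h import *
phi=np.radians(-10.); xh=np.array([np.cos(phi),np.sin(phi)]); yh=np.array([-np.sin(phi),np.cos(phi)])
off=.004*xh+.008*yh
g=np.array([.4287,.1362])+off
bot.set_gripper(.75,20)
bot.move_pose((*g,.10),quat(phi)); st()
bot.move_linear((*g,.02),speed=.12)
print(bot.move_linear((*g,-.008),speed=.03,until_force=4)); st("touch")
z=bot.read_position()[2]
bot.move_linear((*g,z+.003),speed=.05)
bot.set_gripper(0.0,20); st("grip")
bot.move_linear((*g,.16),speed=.15); st("lift")
g2=STAND[:2]+off
bot.move_linear((*g2,.16),speed=.25)
bot.move_linear((*g2,.09),speed=.1); st()
snap("w10")
cv2.imwrite("pics/w10z.png",cv2.resize(cv2.imread("pics/w10.png")[200:370,160:400],None,fx=3,fy=3,interpolation=cv2.INTER_CUBIC))
E
```

```text
t 27.62 p [0.4347 0.1436 0.1004] w 0.752 F [-0.2 -0.  -0.2]
True
touch t 29.25 p [ 0.4337  0.1433 -0.006 ] w 0.747 F [-1.3  0.   4.9]
grip t 29.84 p [ 0.436   0.1436 -0.0014] w 0.455 F [-0.2 -0.8 18.5]
lift t 31.07 p [0.4333 0.1433 0.1591] w 0.447 F [-0.4 -0.8 -1.4]
 t 33.22 p [0.5254 0.4142 0.0907] w 0.452 F [ 1.2  0.5 -0.5]
```

View pics/w10z.png

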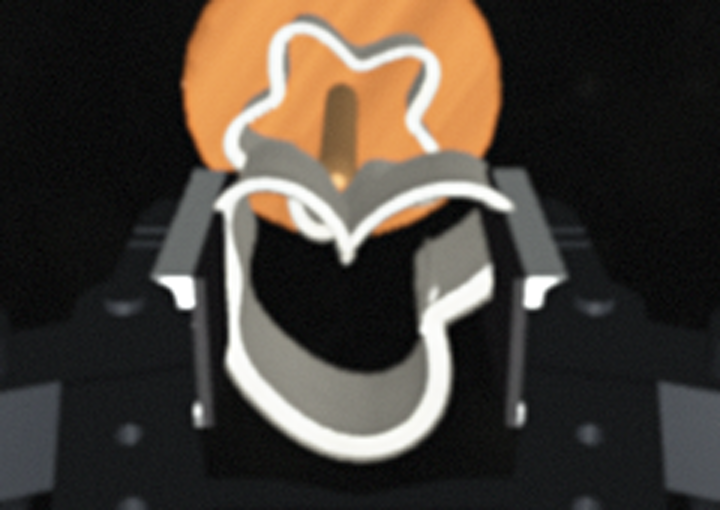

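```bash
python3 - <<'E'
from h import *
im,k,T=load("w10")
W=pix2world(k,T,un([(345,258),(237,290),(240,355),(290,425),(360,440),(425,390),(435,325)],3,(160,200)),.1115)[:,:2]
print(np.round((W-STAND[:2])*1000,1), "dowel tip",pix2world(k,T,un([(341,185)],3,(160,200)),.061))
M=np.zeros((400,400),np.uint8); P=((W-STAND[:2])*4000+200).astype(np.int32); cv2.fillPoly(M,[P],255); d=cv2.distanceTransform(M,cv2.DIST_L2,5);j=np.unravel_index(d.argmax(),d.shape);print((np.array(j[::-1])-200)/4,d.max()/4)
E
```

```text
[[  4.6  10.9]
 [-11.8   8.4]
 [-13.7  -2.5]
 [ -8.8 -16.1]
 [  1.3 -20.6]
 [ 12.6 -13.3]
 [ 15.7  -2.4]] dowel tip [[0.52063773 0.406395   0.061     ]]
[ 1.  -5.5] 12.982172
```

```bash
python3 - <<'E'
from h import *
phi=np.radians(-10.); xh=np.array([np.cos(phi),np.sin(phi)]); yh=np.array([-np.sin(phi),np.cos(phi)])
g2=STAND[:2]+.004*xh+.008*yh+[0,.0035]
bot.move_linear((*g2,.085),speed=.08)
print(bot.move_linear((*g2,.045),speed=.06,until_force=4)); st()
snap("w11")
print(bot.move_linear((*g2,.033),speed=.04,until_force=4)); st()
cv2.imwrite("pics/w11z.png",cv2.resize(cv2.imread("pics/w11.png")[200:370,160:400],None,fx=3,fy=3,interpolation=cv2.INTER_CUBIC))
E
```

```text
False
 t 34.33 p [0.5251 0.4176 0.0451] w 0.453 F [0.  0.2 0.3]
False
 t 34.83 p [0.5246 0.4173 0.0325] w 0.452 F [-0.6  0.2 -0.2]
```

View pics/w11z.png

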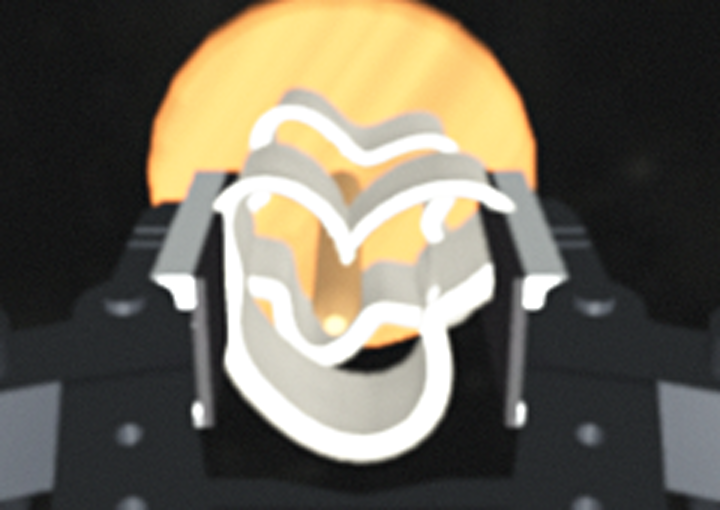

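```bash
python3 - <<'E'
from h import *
g=bot.read_position()[:2]
bot.set_gripper(.7); st("rel")
bot.move_linear((*g,.15),speed=.15)
bot.set_gripper(.6,40)
g=np.array([.542,.2465])
bot.move_pose((*g,.15),quat(.25)); st()
bot.move_linear((*g,.036),speed=.12); st()
bot.set_gripper(0.0,40); st("grip")
bot.move_linear((*g,.22),speed=.18); st("lift")
snap("w12")
E
```

```text
rel t 35.17 p [0.5251 0.4176 0.0332] w 0.701 F [ 0.  -0.  -0.6]
 t 37.08 p [0.5423 0.2469 0.1501] w 0.602 F [ 0.4  0.6 -0.7]
 t 38.18 p [0.5426 0.2469 0.0367] w 0.603 F [ 0.3 -0.9 -0.6]
grip t 38.53 p [0.5429 0.2468 0.037 ] w 0.292 F [-0.1  0.3  3.9]
lift t 39.71 p [0.5412 0.2462 0.2187] w 0.295 F [-0.4  0.3 -0.8]
```

View pics/w12.png

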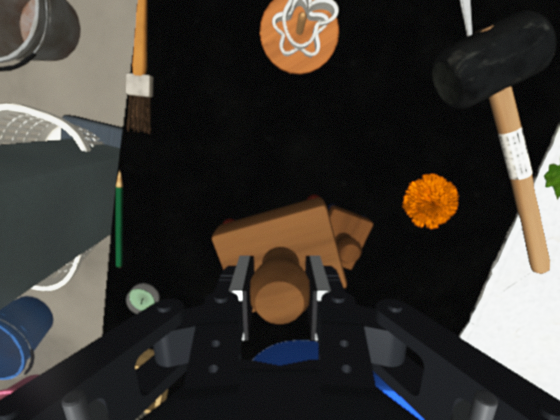

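```bash
python3 - <<'E'
from h import *
ph=RACK[2]+1.008+.25
c=loc(RACK,0,-.043); print(c)
bot.move_pose((*c,.22),quat(ph)); st()
bot.move_linear((*c,.09),speed=.15); st()
im,k,T=snap("w13")
E
```

```text
[ 0.45646575 -0.38371923]
 t 42.02 p [ 0.4569 -0.3831  0.22  ] w 0.297 F [-0.1  1.  -0.7]
 t 43.04 p [ 0.4571 -0.3842  0.0909] w 0.296 F [ 0.1  0.5 -1.4]
```

View pics/w13.png

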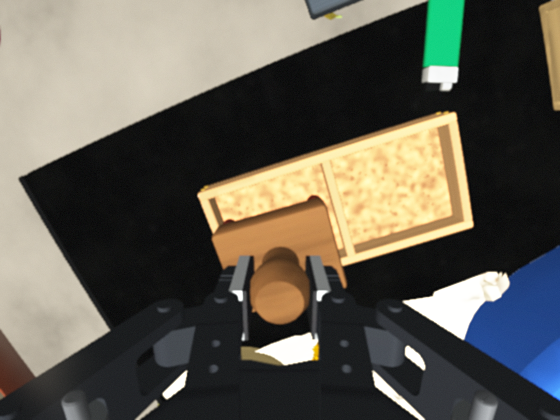

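```bash
python3 - <<'E'
from h import *
c=loc(RACK,0,-.043)
print(bot.move_linear((*c,.055),speed=.08,until_force=6)); st()
print(bot.move_linear((*c,.040),speed=.04,until_force=5)); st("touch")
bot.set_gripper(.6); st("rel")
bot.move_linear((*c,.22),speed=.2)
snap("w14")
E
```

```text
False
 t 43.67 p [ 0.4564 -0.3837  0.0549] w 0.298 F [ 0.4 -0.4 -0.2]
True
touch t 44.02 p [ 0.4574 -0.3838  0.0444] w 0.301 F [0.2 0.8 4.5]
rel t 44.38 p [ 0.4566 -0.3834  0.0435] w 0.6 F [-0.4 -0.1 -0.9]
```

View pics/w14.png

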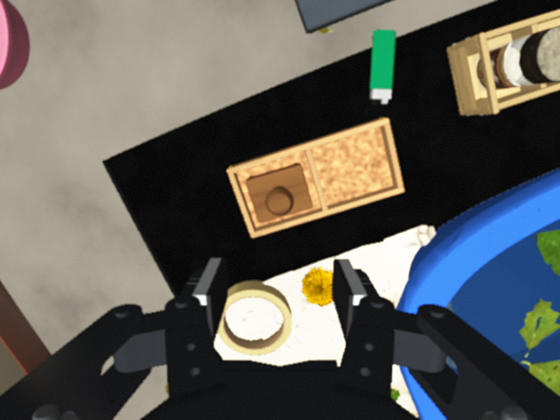

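The block sits flat in the left (-y) bay. Now the second block.

```bash
python3 - <<'E'
from h import *
g=np.array([.6225,.2095])
bot.move_pose((*g,.18),quat(.25)); st()
bot.move_linear((*g,.036),speed=.12); st()
bot.set_gripper(0.0,40); st("grip")
bot.move_linear((*g,.22),speed=.18); st("lift")
ph=RACK[2]+.0986+.25
c=loc(RACK,0,.043); print(c)
bot.move_pose((*c,.22),quat(ph)); st()
bot.move_linear((*c,.09),speed=.15); st()
im,k,T=snap("w15")
E
```

```text
t 47.67 p [0.6228 0.2087 0.18  ] w 0.599 F [-0.6 -0.2 -0.6]
 t 49.02 p [0.6232 0.2097 0.0369] w 0.598 F [-0.2  1.5  0.5]
grip t 49.38 p [0.6232 0.2097 0.0369] w 0.298 F [0.7 0.9 3.6]
lift t 50.55 p [0.6217 0.2093 0.2186] w 0.297 F [-0.1 -0.2 -1.1]
[ 0.46173425 -0.29788077]
 t 52.48 p [ 0.4623 -0.2972  0.22  ] w 0.294 F [ 0.4 -0.6 -0.7]
 t 53.49 p [ 0.4624 -0.2982  0.0908] w 0.295 F [ 0.4  0.3 -0.6]
```

View pics/w15.png

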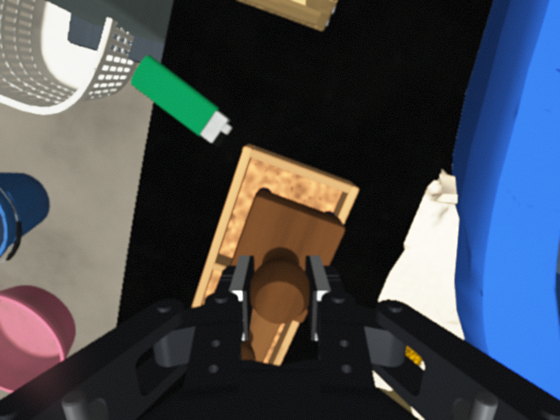

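Block is parallel with the rack. Lower it, then do the final checks.

```bash
python3 - <<'E'
from h import *
c=loc(RACK,0,.043)
print(bot.move_linear((*c,.055),speed=.08,until_force=6)); st()
print(bot.move_linear((*c,.040),speed=.04,until_force=5)); st("touch")
bot.set_gripper(.6); st("rel")
bot.move_linear((*c,.22),speed=.2)
bot.move_pose((.52,-.2,.30),quat(np.pi/2)); snap("w16")
bot.move_pose((.55,.40,.25),quat(np.pi/2)); snap("w17"); snap("s17","side");snap("t17","top"); st()
for n,(x0,y0,x1,y1) in {"w16":(80,40,480,190),"w17":(200,60,400,260)}.items():
    s=800/400 if n=="w16" else 3
    cv2.imwrite(f"pics/{n}z.png",cv2.resize(cv2.imread(f"pics/{n}.png")[y0:y1,x0:x1],None,fx=s,fy=s,interpolation=cv2.INTER_CUBIC))
E
```

```text
False
 t 54.12 p [ 0.4617 -0.2979  0.055 ] w 0.294 F [ 1.2 -0.5 -0. ]
True
touch t 54.46 p [ 0.4631 -0.2985  0.0446] w 0.295 F [ 0.7 -0.3  0.6]
rel t 54.83 p [ 0.4618 -0.2979  0.0442] w 0.602 F [ 0.1  0.  -0.6]
 t 59.22 p [0.5507 0.399  0.2502] w 0.598 F [-1.   0.  -0.6]
```

View pics/w16z.png

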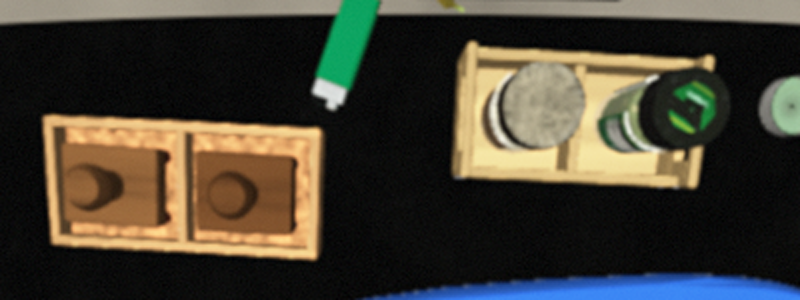

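View pics/w17z.png

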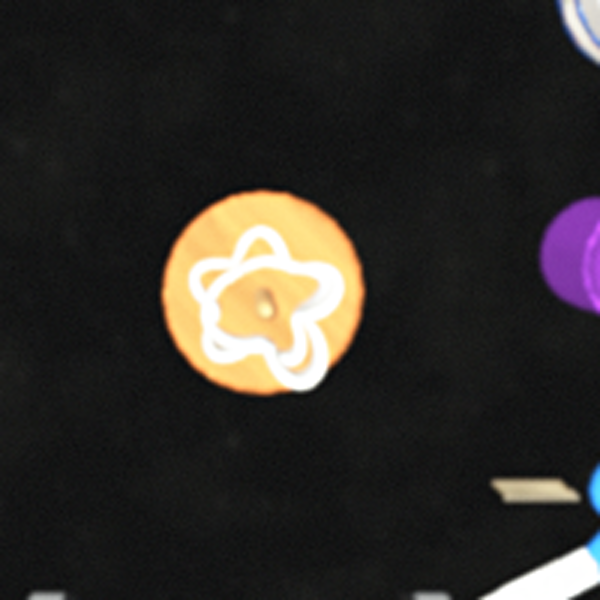

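View pics/s17.png

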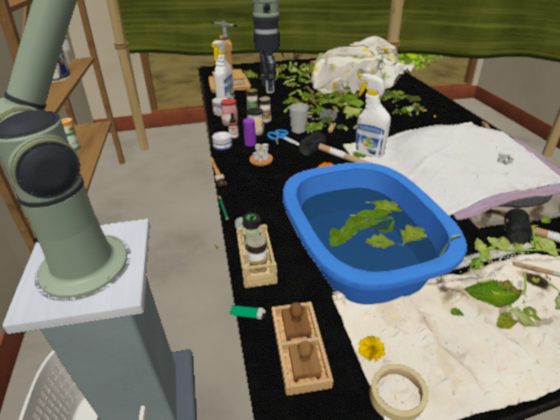

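```bash
python3 - <<'E'
from h import *
im,k,T=load("w16")
for n,pts in {"L":[(62,143),(168,151),(165,225),(62,220)],"R":[(194,152),(296,157),(293,232),(196,230)]}.items():
    W=pix2world(k,T,un(pts,2,(80,40)),.036)[:,:2]; d=W.mean(0)-RACK[:2]; c,s=np.cos(RACK[2]),np.sin(RACK[2])
    print(n,np.round([c*d[0]+s*d[1],-s*d[0]+c*d[1]],4), np.round(np.linalg.norm(np.diff(W,axis=0),axis=1),3))
for n,uv,z in [("jar",(543,105),.104),("kept",(692,108),.113)]:
    d=pix2world(k,T,un([uv],2,(80,40)),z)[0,:2]-CAR[:2];c,s=np.cos(CAR[2]),np.sin(CAR[2]); print(n,np.round([c*d[0]+s*d[1],-s*d[0]+c*d[1]],4))
cv2.imwrite("pics/s17z.png",cv2.resize(cv2.imread("pics/s17.png")[125:180,225:300],None,fx=8,fy=8,interpolation=cv2.INTER_CUBIC))
E
```

```text
L [ 0.0003 -0.0404] [0.068 0.046 0.068]
R [0.0012 0.0431] [0.064 0.046 0.062]
jar [-0.0002 -0.0348]
kept [-0.0017  0.0383]
```

View pics/s17z.png

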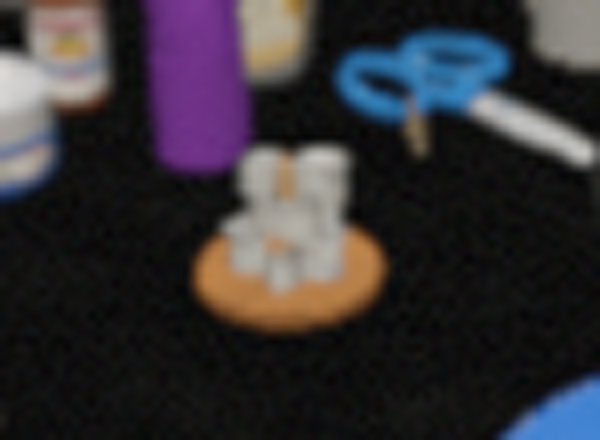

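All five are in place, and both cutters look flat, one on the other around the dowel. Handing in.

```bash
python3 - <<'E'
from h import *
print(bot.close_job(), bot.read_clock())
E
```

```text
the job is handed in; nothing more can be done
the job is handed in; nothing more can be done
```

All five things are in their holders and the job is handed in. My last clock reading, just before that, was 59 s. No verdict came back, so the results below are my own measurements.

- **Loose jar:** it stands in the free cell, measured at (0, -35) mm in the carrier frame against a target of (0, -34). The kept jar is still in its own cell, at about (-2, 38) mm.
- **Blocks:** both sit in their bays, measured at (0, -40) and (1, 43) mm in the rack frame. Both met the lining at the expected height, and their plates look parallel to the rack walls.
- **Cutters:** the star is below and the bird above, both around the dowel. They look flat in the wrist and side pictures; I did not measure their tilt.
- **Bird slip:** after I picked the bird up, it seemed to sit about 4 mm off in the fingers. I moved its placing by 3.5 mm, and the dowel then showed inside the opening.
- **Finger contact:** when the fingers closed on the bird, their tips pressed on the table with about 18 N, the highest force reading I took.

The gripper was clear of everything at hand-in, and the purple look-alike was not touched.

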